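Pack up the short leg of a tea display board and load its end

ROBOT

A 6-joint arm with a two-finger parallel gripper is mounted at the origin on the work surface. World frame = base frame: x ahead of the robot, y to its left, z up, the work surface at z = 0. Lengths are in m, angles in rad, forces in N, time in s.
With the tool pointing down it reaches from about 0.4 to 0.825 m from the base axis. Payload 7 kg.
Tool frame: the origin (TCP) lies on the front face of the gripper's body, between the roots of the fingers; the fingertips stand 66 mm ahead of it and the grasp point (between the pads) lies 47 mm ahead of it; z points along the fingers, y is the line along which they close (so a half turn about z gives the same grasp; the last joint's range is limited). The gripper opens to 88 mm and grips with 3 to 60 N. Pads are 19 mm wide; open, the fingers measure 130 mm over their backs; the gripper's body (78 mm by 193 mm) begins 47 mm behind the grasp point.
Start: joints at [-0.894, 0.359, 0.012, 0, -1.224, -0.288], TCP at [0.256, -0.625, 0.292] pointing down, gripper open.
Joint ranges: [-3.07, 3.07], [-1.43, 2.12], [-1.02, 1.25], [-3.03, 1.67], [-3.05, -0], [-3.03, 3.03]. Speed limits (rad/s): [2.39, 2.39, 3.01, 3.14, 3.14, 3.14].

INTERFACE

Orientations are given as [roll, pitch, yaw] about the fixed x, y, z axes, in that order (R = Rz(yaw) Ry(pitch) Rx(roll)).
In Python, from station import arm gives the robot as it stands. The module is installed in compiled form; this text tells all that it offers.
- The arm moves only by the tool move_arm, never from a script. Its argument "increments" is a list of rows, each an object of numbers: "jaw": the gripper command: -1 is shut, 1 is fully open, values between are in proportion; "dx", "dy", "dz": the shift along the tool's x, y, z in m; "twist": the turn about the tool's z in rad. A call has 1 to 12 rows; each row shifts and turns the commanded pose from where the row before left it, along the tool's axes as they then stand; what a row does not reach is not made up. A row lasts 1/12 s, in which the tool goes at most 41.7 mm and 7.16 degrees, less where a joint would pass 70% of its speed; a pose out of reach is approached as far as the arm can. A call is refused whole if a number of a shift passes 0.0417 or a number of a turn 0.125, either way. A call with a gripper value outside its range is refused whole. The fingers move at their own pace and stop on an object; "force" is the grip in N (left out, the last holds). Time passes only in rows, so rows that do not move let the fingers close. It gives the time, the measured TCP pose, the force, the opening and the grip force at its end, in the units of the state.
- arm.get_state(): the state, without advancing time (a new reading comes with each control period).
- arm.grab_frame(name): name is "scene" or "top" or "wrist"; returns the picture (480x640x3 uint8, blue, green, red); there is no depth.
- arm.camera_info(name): a dict with "K" (3x3 intrinsics, pixels), "extrinsics" (4x4, takes a point from camera to world coordinates). Camera axes: x right, y down, z forward; pixel columns grow to the right and rows downward; lengths in m; the calibration is good to about 2 mm. A picture is of the moment at which its call begins: read the wrist's pose just before it. camera_info takes no time and is no camera call; for the wrist camera it gives the pose at the moment of the call.
- arm.job_done(): hands the job in; it is judged then, once.
Trained networks look in the newest picture that a camera, given by its name, has taken for a name from the list of things; names that differ only in an ending like _2 or _b are one class to them, and where a whole thing is asked for, a point or a joint stands for the part that bears it (a point fixed in the world has none). Each returns a list of dicts, best first, with "score" (0 to 1); they miss things now and then, are a little off and sometimes report something else, mostly with a low value. They report only what shows in the picture. A call takes as long as a camera call. They do not tell look-alikes from the thing itself.
- arm.find_in(camera, name): "position" ([x, y, z] in m, in world coordinates, good to about 4 mm: the middle of the surface that is visible of it).
- arm.silhouettes(camera, name): "pixels" (480x640 bool, what is visible of it).
- arm.pinpoint(camera, name): "position" ([x, y, z] in m, in world coordinates, good to about 4 mm: a listed point, or the origin of a listed thing).
The state is a dict: "t": time; "q": joint angles; "qd": joint speeds; "joint_efforts": joint torques, N m; "eef_pos": TCP position; "ee_rot": TCP orientation; "force": force on the tool from outside, world axes, zero at the start; "moment": the same for the moment, N m; "width": finger opening in m; "gripper_force": force on a finger pad.
Only numpy, scipy, OpenCV 4.12 (cv2) and the standard library are available. Lean on these libraries where they do the work, as an engineer would, in place of code of your own. Each camera call takes 0.05 s, during which the arm holds its last target. There are 200 camera calls.

TASK

One leg of the display board is too short and hangs a little above the counter: try the packing slips under it to find the thickest that still goes in flat, and push that one in from the front until more than half of it is under the board and the leg will stand on it. Then stand the full tea caddy on that end of the board, over the leg; the board must stay level and never tip down, and do not knock over any of the cups, the bowl or the glass jug around.

Things in the scene. Friction and masses are not known exactly. Their poses are not given: they have to be found in the camera images.
- mouth (a point): point on the counter (z = 0) right below the board's front edge, in line with the short leg; x points level into the gap under the board (away from the front), y along the board to its vials, z up. The leg's axis is 50 mm in (x = 0.050); leg 40 mm across, flat foot, bottom edge 9 to 20 mm above the counter, not measured. Board underside at 75 mm; clear counter in front of it; the nearest bearer is 150 mm to the side
- end_spot (a point): centre of a flush brass disc, 28 mm across, in the top face of the board (95 mm above the counter), right above the leg, 50 mm behind the front edge and 50 mm from the board's free end. Same axes as mouth while level. The caddy belongs here
- board (a joint): tilt of the display board, rad: 0 level, grows as its free end (the end with the brass disc and short leg) sinks. Beech board 150 x 480 x 20 mm with a row of five vials, lying on two bearers fixed to the counter; it rocks about the bearer 165 mm beside the leg. It rests level by its own weight; the caddy's weight on the end tips it until the leg lands on something
- rack: fixed wooden rack 180 (x) x 212 (y) x 58 mm high; origin at the centre of its underside. Two notched end blocks, each 55 mm long, carry the slips flat along x in three notches at y = -66, 0, +66 mm, 40 mm wide, floor 30 mm up. The horns between notches rise to 58 mm, so slips can be gripped only in the open middle 70 mm; base board there 8 mm thick, 30 mm between slips
- thin_slip: the thinnest of three plain beech packing slips, a flat bar 180 long (its x) x 36 wide (y) x 8 mm thick (z); origin at the centre of its underside. It starts lying flat in one of the rack's three notches, underside 30 mm above the counter; which notch varies
- middle_slip: the middle of three plain beech packing slips, a flat bar 180 long (its x) x 36 wide (y) x 12 mm thick (z); origin at the centre of its underside. It starts lying flat in one of the rack's three notches, underside 30 mm above the counter; which notch varies
- thick_slip: the thickest of three plain beech packing slips, a flat bar 180 long (its x) x 36 wide (y) x 16 mm thick (z); origin at the centre of its underside. It starts lying flat in one of the rack's three notches, underside 30 mm above the counter; which notch varies
- caddy: full round dark metal tea caddy, 60 mm across, 110 mm high, about 0.75 kg; origin at the centre of its underside; stands on the counter in front of the board, to the left
- cup: black tea cup, 76 mm across, 75 mm high, on the counter; bystander, origin at its underside
- tasting_cup: black tasting cup, 70 mm across, 70 mm high, on the counter; bystander, origin at its underside
- jug: glass jug, 86 mm across, 130 mm high with a handle, beyond the rack; bystander, origin at its underside
- bowl: black bowl, 120 mm across, 70 mm high, at the left; bystander, origin at its underside
There are look-alikes about, which are no part of the job. Leave any red look-alike of the thick_slip alone.

How it is judged:
On the way:
1. a slip lies flat under the leg, more than half of it under the board, let go, with the caddy still on the counter (((x of thin_slip in the frame of mouth between 0 and 0.07 m and y of thin_slip in the frame of mouth between -0.02 and 0.02 m and angle between the x axis of thin_slip and the x axis of mouth, either way round below 0.3 rad and height (world z) of thin_slip below 0.018 m) or (x of middle_slip in the frame of mouth between 0 and 0.07 m and y of middle_slip in the frame of mouth between -0.02 and 0.02 m and angle between the x axis of middle_slip and the x axis of mouth, either way round below 0.3 rad and height (world z) of middle_slip below 0.018 m) or (x of thick_slip in the frame of mouth between 0 and 0.07 m and y of thick_slip in the frame of mouth between -0.02 and 0.02 m and angle between the x axis of thick_slip and the x axis of mouth, either way round below 0.3 rad and height (world z) of thick_slip below 0.018 m)) and height (world z) of caddy below 0.03 m and contact force between the fingers and anything else below 0.2 N), for 0.1 s.
At the end, for the whole second after the job is handed in: A slip lies flat under the leg, its centre 0 to 70 mm behind the board's front edge and within 20 mm of the leg's line; the caddy stands upright and still on the board's end within 30 mm of the brass disc; the loaded board is level within 0.030 rad, its leg sunk under 5 mm (((x of thin_slip in the frame of mouth between 0 and 0.07 m and y of thin_slip in the frame of mouth between -0.02 and 0.02 m and angle between the x axis of thin_slip and the x axis of mouth, either way round below 0.3 rad and height (world z) of thin_slip below 0.018 m) or (x of middle_slip in the frame of mouth between 0 and 0.07 m and y of middle_slip in the frame of mouth between -0.02 and 0.02 m and angle between the x axis of middle_slip and the x axis of mouth, either way round below 0.3 rad and height (world z) of middle_slip below 0.018 m) or (x of thick_slip in the frame of mouth between 0 and 0.07 m and y of thick_slip in the frame of mouth between -0.02 and 0.02 m and angle between the x axis of thick_slip and the x axis of mouth, either way round below 0.3 rad and height (world z) of thick_slip below 0.018 m)) and horizontal distance between caddy and end_spot below 0.03 m and z of caddy in the frame of end_spot between -0.006 and 0.006 m and angle between caddy's own z axis and vertical below 0.08 rad and linear speed of caddy below 0.02 m/s and value of joint board below 0.03 rad); the robot touches nothing.
It fails at once if the board tips down by more than 0.045 rad (its leg sinks over 7 mm) (value of joint board above 0.045 rad).
It fails at once if a cup, the bowl or the jug is knocked over (angle between any of cup, tasting_cup, jug, bowl's own z axis and vertical above 0.5 rad).
It also fails if it takes over 72 s, if anything falls off the work surface, if the arm or the gripper's body presses on something with over 40 N, if the wrist force passes 120 N, or if a joint passes its speed limit or range.

## Working session

There is one attempt and no reset: what is moved stays moved. The work goes in short steps, Python scripts to look and compute and a tool call to move; the robot and the scene stay as the last step left them, time stands still between calls to the robot, and variables do not carry over. Pictures are saved under pics/ and viewed, at most 10 in all, crops included, and the job is handed in when it is done.

Besides the shell and the picture viewer there is one more tool, called after "Call:" by a JSON object that holds its "op" and its "data". move_arm: Moves the arm, as the interface text tells. Its arguments: {"type":"object","properties":{"increments":{"type":"array"},"force":{"type":"number"}},"required":["increments"]}

```bash
mkdir -p pics
cat > h.py <<'E'
from station import arm
import cv2, numpy as np
def pin(c,n):
    arm_r=arm.pinpoint(c,n); return [(np.round(r["position"],3).tolist(),round(r["score"],2)) for r in arm_r[:4]]
def fnd(c,n):
    return [(np.round(r["position"],3).tolist(),round(r["score"],2)) for r in arm.find_in(c,n)[:4]]
E
python3 - <<'E'
from h import *
s=arm.get_state(); print(s["t"],s["eef_pos"],s["ee_rot"],s["width"])
a=arm.grab_frame("scene");b=arm.grab_frame("top")
cv2.imwrite("pics/scene.png",a);cv2.imwrite("pics/top.png",b)
for n in ["mouth","end_spot","rack","thin_slip","middle_slip","thick_slip","caddy","cup","tasting_cup","jug","bowl"]:
    print(n,"S",pin("scene",n),"T",pin("top",n))
for c in("scene","top"):
    i=arm.camera_info(c);print(c,np.round(i["extrinsics"],3).tolist())
print(arm.get_state()["t"])
E
```

```text
0.0 [ 0.25571705 -0.6242662   0.29120249] [ 3.13989455e+00 -1.58141963e-04 -2.75288527e+00] 0.08736127217745386
mouth S [] T []
end_spot S [([0.669, 0.001, 0.095], 0.68)] T [([0.665, 0.005, 0.091], 0.96), ([0.484, -0.412, 0.032], 0.43)]
rack S [([0.493, -0.344, 0.002], 0.9), ([0.48, -0.409, 0.032], 0.18)] T [([0.491, -0.349, 0.002], 0.65)]
thin_slip S [([0.503, -0.279, 0.03], 0.55)] T [([0.507, -0.28, 0.026], 0.58)]
middle_slip S [([0.504, -0.279, 0.03], 0.74), ([0.493, -0.344, 0.032], 0.73)] T [([0.493, -0.348, 0.026], 0.73)]
thick_slip S [([0.187, -0.31, 0.001], 0.9), ([0.48, -0.41, 0.029], 0.66)] T [([0.482, -0.414, 0.03], 0.7), ([0.328, 0.222, -0.003], 0.26)]
caddy S [([0.481, 0.315, -0.0], 0.73)] T [([0.477, 0.315, 0.002], 0.82)]
cup S [([0.325, 0.215, -0.002], 0.56)] T [([0.326, 0.222, -0.003], 0.91)]
tasting_cup S [] T [([0.344, -0.186, -0.001], 0.69), ([0.487, -0.351, 0.003], 0.38)]
jug S [([0.75, -0.248, -0.003], 0.98)] T [([0.75, -0.248, -0.002], 0.7), ([0.475, 0.316, 0.005], 0.33)]
bowl S [([0.533, 0.5, -0.003], 0.94)] T [([0.496, -0.349, 0.025], 0.72), ([0.745, -0.247, 0.001], 0.62), ([0.536, 0.499, 0.003], 0.55)]
scene [[-0.704, 0.495, -0.509, 1.061], [0.71, 0.506, -0.489, 0.63], [0.016, -0.706, -0.708, 0.922], [0.0, 0.0, 0.0, 1.0]]
top [[-0.017, -0.991, 0.132, 0.273], [-1.0, 0.017, -0.003, 0.061], [0.0, -0.132, -0.991, 1.644], [0.0, 0.0, 0.0, 1.0]]
1.2
```

View pics/scene.png

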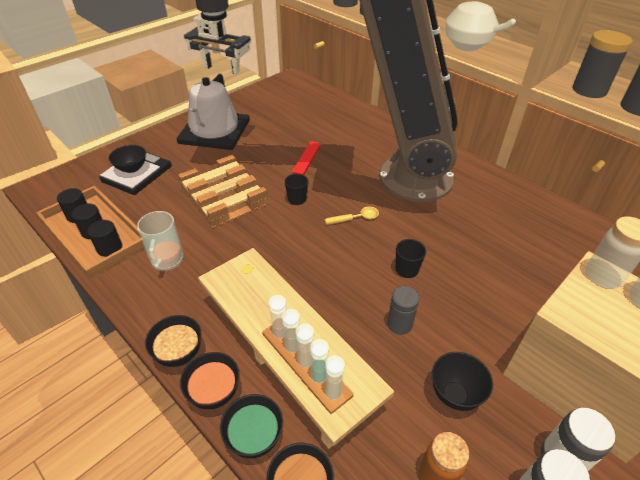

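View pics/top.png

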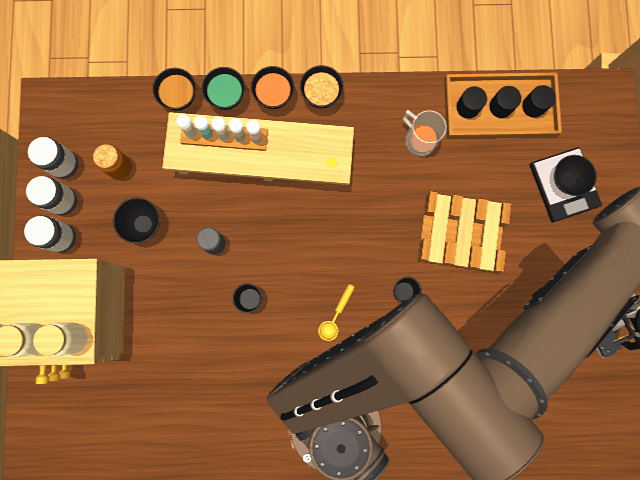

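The scene view shows the board with its brass disc at about px (248,268), the rack with three slips at (225,190), the red look-alike at (307,157) and the caddy at (403,310). The top view agrees: disc (332,163), rack (465,230), caddy (210,240).

```bash
cat >> h.py <<'E'
def ray(c,uv,z,info=None):
    i=info or arm.camera_info(c);K=np.array(i["K"]);T=np.array(i["extrinsics"])
    uv=np.atleast_2d(uv).astype(float)
    d=(T[:3,:3]@np.linalg.inv(K)@np.c_[uv,np.ones(len(uv))].T).T
    return T[:3,3]+d*((z-T[2,3])/d[:,2])[:,None]
def rect(c,n,z,k=0):
    out=[]
    info=arm.camera_info(c)
    for r in arm.silhouettes(c,n)[:3]:
        m=r["pixels"].astype(np.uint8)
        cs,_=cv2.findContours(m,0,2);p=max(cs,key=cv2.contourArea)[:,0]
        w=ray(c,p,z,info)[:,:2].astype(np.float32)
        b=cv2.boxPoints(cv2.minAreaRect(w));e=b[1]-b[0],b[2]-b[1];e=max(e,key=np.linalg.norm)
        out.append((round(r["score"],2),np.round(b.mean(0),3).tolist(),round(float(np.arctan2(e[1],e[0])%np.pi),3),np.round([np.linalg.norm(b[1]-b[0]),np.linalg.norm(b[2]-b[1])],3).tolist()))
    return out
def go(p,yaw):
    "remaining shift in tool axes (before twist, and after twist)"
    s=arm.get_state();y=s["ee_rot"][2];d=np.array(p)-s["eef_pos"]
    def t(y): return np.round([np.cos(y)*d[0]+np.sin(y)*d[1],np.sin(y)*d[0]-np.cos(y)*d[1],-d[2]],4)
    tw=-((yaw-y+np.pi)%(2*np.pi)-np.pi)
    print("t",round(s["t"],2),"pos",np.round(s["eef_pos"],4),"rpy",np.round(s["ee_rot"],3),"F",np.round(s["force"],1),"w",round(s["width"],4));print("twist",round(tw,3),"shift before twist",t(y),"after twist",t(yaw))
E
python3 - <<'E'
from h import *
for c in ("top","scene"):
    print(c,"board",rect(c,"board",.095))
    for n in ("thin_slip","middle_slip","thick_slip"): print(n,rect(c,n,.042))
print(np.round(np.linalg.inv(np.vstack([np.c_[np.array([[np.cos(-2.753),np.sin(-2.753),0],[np.sin(-2.753),-np.cos(-2.753),0],[0,0,-1]]),arm.get_state()["eef_pos"]],[0,0,0,1]]))@np.array(arm.camera_info("wrist")["extrinsics"]),3))
print(arm.camera_info("wrist")["K"])
go([0.493,-0.345,0.25],np.pi-.18)
E
```

```text
top board [(0.89, [0.7110000252723694, 0.1850000023841858], 1.47, [0.15800000727176666, 0.4830000102519989])]
thin_slip [(0.67, [0.503000020980835, -0.2809999883174896], 2.973, [0.1809999942779541, 0.03700000047683716]), (0.29, [0.7260000109672546, 0.1899999976158142], 1.466, [0.16200000047683716, 0.49900001287460327])]
middle_slip [(0.93, [0.492000013589859, -0.34599998593330383], 2.971, [0.17900000512599945, 0.03799999877810478])]
thick_slip [(0.93, [0.48100000619888306, -0.41100001335144043], 2.973, [0.18400000035762787, 0.04100000113248825])]
scene board [(0.67, [0.7129999995231628, 0.18799999356269836], 1.473, [0.1599999964237213, 0.4880000054836273])]
thin_slip [(0.89, [0.5070000290870667, -0.27399998903274536], 2.984, [0.18000000715255737, 0.04600000008940697])]
middle_slip [(0.62, [0.49300000071525574, -0.3409999907016754], 3.023, [0.17499999701976776, 0.04800000041723251])]
thick_slip [(0.9, [0.210999995470047, -0.2770000100135803], 0.502, [0.04600000008940697, 0.18299999833106995]), (0.73, [0.48100000619888306, -0.4059999883174896], 2.975, [0.18400000035762787, 0.054999999701976776])]
[[-0.    -0.954 -0.299  0.081]
 [ 1.    -0.    -0.    -0.   ]
 [ 0.    -0.299  0.954 -0.093]
 [ 0.     0.     0.     1.   ]]
[[343.65954291   0.         318.1584951 ]
 [  0.         343.65954291 241.99180434]
 [  0.           0.           1.        ]]
t 1.6 pos [ 0.2559 -0.6246  0.2922] rpy [ 3.142 -0.    -2.753] F [ 0.5  0.  -0.1] w 0.0876
twist 0.569 shift before twist [-0.3254  0.1688  0.0422] after twist [-0.1833  0.3175  0.0422]
```

Call:
{"op": "move_arm", "data": {"increments": [{"twist": 0.111, "dz": 0.014, "jaw": 0.045}, {"twist": 0.111, "dz": 0.014, "jaw": 0.045}, {"twist": 0.111, "dz": 0.014, "jaw": 0.045}, {"twist": 0.111, "dz": 0.014, "jaw": 0.045}, {"twist": 0.111, "dz": 0.014, "jaw": 0.045}, {"dx": -0.022, "dy": 0.0345, "jaw": 0.045}, {"dx": -0.022, "dy": 0.0345, "jaw": 0.045}, {"dx": -0.022, "dy": 0.0345, "jaw": 0.045}, {"dx": -0.022, "dy": 0.0345, "jaw": 0.045}, {"dx": -0.022, "dy": 0.0345, "jaw": 0.045}, {"dx": -0.022, "dy": 0.0345, "jaw": 0.045}, {"dx": -0.022, "dy": 0.0345, "jaw": 0.045}], "force": 30}}

```text
$.increments[0]: bad value
```

Run:
```python
from h import *
cv2.imwrite("pics/w1.png",arm.grab_frame("wrist"))
for n,z in (("thin_slip",.038),("middle_slip",.042),("thick_slip",.046)): print(n,pin("wrist",n),rect("wrist",n,z))
print(rect("wrist","rack",.058))
go([0.461,-0.408,0.0975],2.973)
```

```text
thin_slip [] []
middle_slip [] []
thick_slip [([0.185, -0.309, -0.002], 0.7)] [(0.56, [0.1679999977350235, -0.3529999852180481], 0.482, [0.04399999976158142, 0.12600000202655792]), (0.49, [0.39100000262260437, -0.41200000047683716], 0.774, [0.006000000052154064, 0.024000000208616257])]
[(0.6, [0.38600000739097595, -0.4560000002384186], 1.959, [0.06599999964237213, 0.04399999976158142])]
t 2.0 pos [ 0.2559 -0.6246  0.2922] rpy [-3.142  0.    -2.753] F [-0.2  0.7 -0.3] w 0.0875
twist 0.557 shift before twist [-0.2719  0.1227  0.1947] after twist [-0.1659  0.248   0.1947]
```

View pics/w1.png

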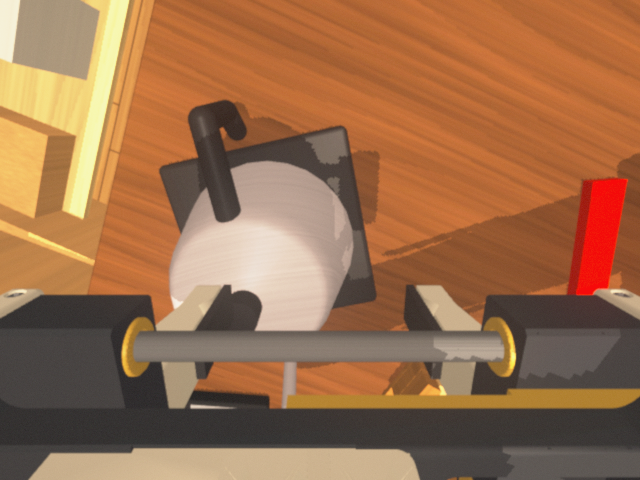

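The wrist view shows the kettle under the gripper (250,250), so I must move sideways before descending. The call was refused, probably because rows need every key.

Call:
{"op": "move_arm", "data": {"increments": [{"dx": 0, "dy": 0, "dz": 0, "twist": 0.111, "jaw": 0.045}, {"dx": 0, "dy": 0, "dz": 0, "twist": 0.111, "jaw": 0.045}, {"dx": 0, "dy": 0, "dz": 0, "twist": 0.111, "jaw": 0.045}, {"dx": 0, "dy": 0, "dz": 0, "twist": 0.111, "jaw": 0.045}, {"dx": 0, "dy": 0, "dz": 0, "twist": 0.111, "jaw": 0.045}, {"dx": -0.022, "dy": 0.0345, "dz": 0, "twist": 0, "jaw": 0.045}, {"dx": -0.022, "dy": 0.0345, "dz": 0, "twist": 0, "jaw": 0.045}, {"dx": -0.022, "dy": 0.0345, "dz": 0, "twist": 0, "jaw": 0.045}, {"dx": -0.022, "dy": 0.0345, "dz": 0, "twist": 0, "jaw": 0.045}, {"dx": -0.022, "dy": 0.0345, "dz": 0, "twist": 0, "jaw": 0.045}, {"dx": -0.022, "dy": 0.0345, "dz": 0, "twist": 0, "jaw": 0.045}, {"dx": -0.022, "dy": 0.0345, "dz": 0, "twist": 0, "jaw": 0.045}], "force": 30}}

```text
t: 3.0
eef_pos: [0.4487, -0.4103, 0.2925]
ee_rot: [-3.141, 0.001, 2.975]
force: [1.0, -0.3, -0.5]
width: 0.0458
gripper_force: 0.0
```

Run:
```python
from h import *
cv2.imwrite("pics/w2.png",arm.grab_frame("wrist"))
for n,z in (("thin_slip",.038),("middle_slip",.042),("thick_slip",.046)): print(n,pin("wrist",n),rect("wrist",n,z))
go([0.461,-0.408,0.0975],2.973)
```

```text
thin_slip [([0.503, -0.285, 0.03], 0.57)] [(0.94, [0.4880000054836273, -0.27799999713897705], 2.98, [0.14499999582767487, 0.039000000804662704])]
middle_slip [([0.49, -0.343, 0.03], 0.68)] [(0.65, [0.4690000116825104, -0.3440000116825104], 2.967, [0.13600000739097595, 0.039000000804662704])]
thick_slip [([0.483, -0.412, 0.032], 0.79)] [(0.95, [0.4779999852180481, -0.4129999876022339], 2.978, [0.17900000512599945, 0.03700000047683716]), (0.68, [0.27900001406669617, -0.29499998688697815], 1.404, [0.007000000216066837, 0.01899999938905239])]
t 3.35 pos [ 0.447  -0.4126  0.2921] rpy [-3.142 -0.     2.974] F [0.1 0.2 0.1] w 0.0459
twist 0.001 shift before twist [-0.013   0.0069  0.1946] after twist [-0.013   0.0069  0.1946]
```

View pics/w2.png

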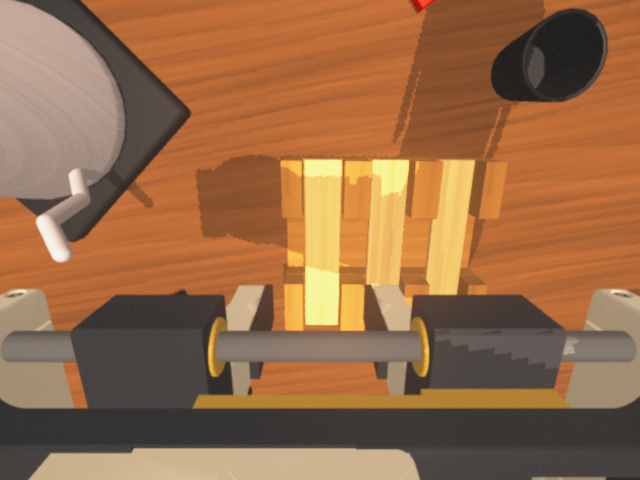

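The wrist view shows the three slips in the rack; the leftmost, at px (322,240), is the thick one and sits between the fingers. Descending to grip it.

Call:
{"op": "move_arm", "data": {"increments": [{"dx": -0.0065, "dy": 0.003, "dz": 0.03, "twist": 0, "jaw": 0.045}, {"dx": -0.0065, "dy": 0.003, "dz": 0.03, "twist": 0, "jaw": 0.045}, {"dx": 0, "dy": 0, "dz": 0.03, "twist": 0, "jaw": 0.045}, {"dx": 0, "dy": 0, "dz": 0.03, "twist": 0, "jaw": 0.045}, {"dx": 0, "dy": 0, "dz": 0.03, "twist": 0, "jaw": 0.045}, {"dx": 0, "dy": 0, "dz": 0.03, "twist": 0, "jaw": 0.045}, {"dx": 0, "dy": 0, "dz": 0.0145, "twist": 0, "jaw": 0.045}, {"dx": 0, "dy": 0, "dz": 0, "twist": 0, "jaw": 0.045}, {"dx": 0, "dy": 0, "dz": 0, "twist": 0, "jaw": -1}, {"dx": 0, "dy": 0, "dz": 0, "twist": 0, "jaw": -1}, {"dx": 0, "dy": 0, "dz": 0, "twist": 0, "jaw": -1}, {"dx": 0, "dy": 0, "dz": 0, "twist": 0, "jaw": -1}], "force": 30}}

```text
t: 4.35
eef_pos: [0.462, -0.4087, 0.0992]
ee_rot: [-3.141, 0.002, 2.975]
force: [-0.6, 1.4, -0.5]
width: 0.0355
gripper_force: 30.0
```

Run:
```python
from h import *
go([0.617-.11,0.007+.011,0.20],np.pi-.1)
```

```text
t 4.35 pos [ 0.462  -0.4087  0.0992] rpy [-3.141e+00  2.000e-03  2.975e+00] F [-0.6  1.4 -0.5] w 0.0355
twist -0.066 shift before twist [ 0.0263  0.4282 -0.1008] after twist [-0.0022  0.429  -0.1008]
```

Call:
{"op": "move_arm", "data": {"increments": [{"dx": 0, "dy": 0, "dz": -0.03, "twist": 0, "jaw": -1}, {"dx": 0, "dy": 0, "dz": -0.035, "twist": 0, "jaw": -1}, {"dx": 0, "dy": 0, "dz": -0.035, "twist": -0.033, "jaw": -1}, {"dx": 0, "dy": 0.03, "dz": 0, "twist": -0.033, "jaw": -1}, {"dx": 0, "dy": 0.039, "dz": 0, "twist": 0, "jaw": -1}, {"dx": 0, "dy": 0.039, "dz": 0, "twist": 0, "jaw": -1}, {"dx": 0, "dy": 0.039, "dz": 0, "twist": 0, "jaw": -1}, {"dx": 0, "dy": 0.039, "dz": 0, "twist": 0, "jaw": -1}, {"dx": 0, "dy": 0.039, "dz": 0, "twist": 0, "jaw": -1}, {"dx": 0, "dy": 0.039, "dz": 0, "twist": 0, "jaw": -1}, {"dx": 0, "dy": 0.039, "dz": 0, "twist": 0, "jaw": -1}, {"dx": 0, "dy": 0.039, "dz": 0, "twist": 0, "jaw": -1}], "force": 30}}

```text
t: 5.35
eef_pos: [0.4967, -0.066, 0.1989]
ee_rot: [3.141, 0.002, 3.042]
force: [0.8, 0.3, -1.2]
width: 0.0356
gripper_force: 30.0
```

Call:
{"op": "move_arm", "data": {"increments": [{"dx": 0, "dy": 0.039, "dz": 0, "twist": 0, "jaw": -1}, {"dx": 0, "dy": 0.039, "dz": 0, "twist": 0, "jaw": -1}, {"dx": 0, "dy": 0, "dz": 0.03, "twist": 0, "jaw": -1}, {"dx": 0, "dy": 0, "dz": 0.03, "twist": 0, "jaw": -1}, {"dx": 0, "dy": 0, "dz": 0.03, "twist": 0, "jaw": -1}]}}

```text
t: 5.77
eef_pos: [0.5052, 0.0112, 0.1083]
ee_rot: [3.139, 0.004, 3.044]
force: [-0.2, 0.5, -1.2]
width: 0.0356
gripper_force: 30.0
```

Run:
```python
from h import *
cv2.imwrite("pics/s3.png",arm.grab_frame("scene"));arm.grab_frame("top")
for c in ("scene","top"):print(pin(c,"end_spot"),pin(c,"thick_slip"),rect(c,"thick_slip",.02))
go([0.617-.112,0.007+.011,0.0692],np.pi-.1)
```

```text
[([0.669, -0.003, 0.093], 0.89)] [([0.521, 0.012, 0.037], 0.98)] [(0.91, [0.5329999923706055, -0.013000000268220901], 3.099, [0.09700000286102295, 0.050999999046325684]), (0.47, [0.7260000109672546, -0.3019999861717224], 1.254, [0.09700000286102295, 0.23499999940395355])]
[([0.666, 0.004, 0.095], 0.72)] [([0.187, -0.307, -0.001], 0.78)] [(0.77, [0.18799999356269836, -0.3070000112056732], 0.484, [0.041999999433755875, 0.18199999630451202]), (0.5, [0.4580000042915344, 0.014000000432133675], 3.024, [0.050999999046325684, 0.03999999910593033])]
t 6.17 pos [0.5056 0.0098 0.1097] rpy [3.140e+00 3.000e-03 3.041e+00] F [ 0.1 -0.5  0.2] w 0.0357
twist -0.0 shift before twist [0.0015 0.0081 0.0405] after twist [0.0015 0.0081 0.0405]
```

View pics/s3.png

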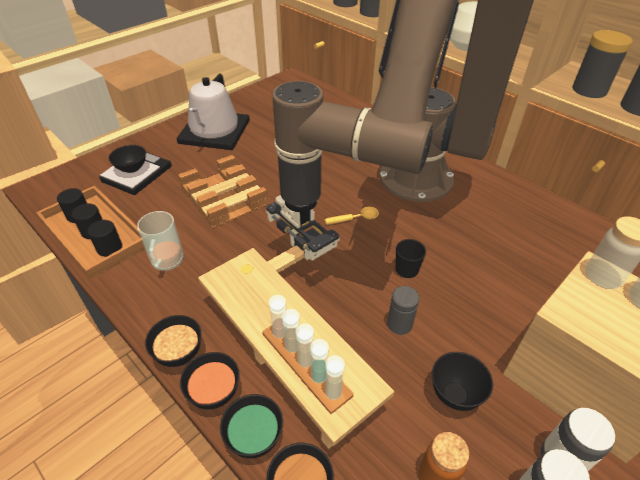

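The slip is held level in front of the board at px (290,258), pointing at the leg; nothing has been disturbed. Lowering it.

Call:
{"op": "move_arm", "data": {"increments": [{"dx": 0, "dy": 0.004, "dz": 0.01, "twist": 0, "jaw": -1}, {"dx": 0, "dy": 0.004, "dz": 0.01, "twist": 0, "jaw": -1}, {"dx": 0, "dy": 0, "dz": 0.01, "twist": 0, "jaw": -1}, {"dx": 0, "dy": 0, "dz": 0.006, "twist": 0, "jaw": -1}, {"dx": 0, "dy": 0, "dz": 0.003, "twist": 0, "jaw": -1}, {"dx": 0, "dy": 0, "dz": 0, "twist": 0, "jaw": -1}]}}

```text
t: 6.67
eef_pos: [0.5047, 0.0175, 0.0685]
ee_rot: [-3.141, -0.002, 3.042]
force: [-5.1, 1.3, 11.1]
width: 0.0358
gripper_force: 30.0
```

Run:
```python
from h import *
go([0.617-.042,0.0065+.0042,0.0692],np.pi-.1)
```

```text
t 6.67 pos [0.5047 0.0175 0.0685] rpy [-3.141e+00 -2.000e-03  3.042e+00] F [-5.1  1.3 11.1] w 0.0358
twist 0.001 shift before twist [-0.0706  0.0002 -0.0007] after twist [-0.0706  0.0002 -0.0007]
```

Call:
{"op": "move_arm", "data": {"increments": [{"dx": 0, "dy": 0, "dz": -0.0005, "twist": 0, "jaw": -1}, {"dx": -0.009, "dy": 0, "dz": 0, "twist": 0, "jaw": -1}, {"dx": -0.009, "dy": 0, "dz": 0, "twist": 0, "jaw": -1}, {"dx": -0.006, "dy": 0, "dz": 0, "twist": 0, "jaw": -1}, {"dx": -0.004, "dy": 0, "dz": 0, "twist": 0, "jaw": -1}]}}

```text
t: 7.08
eef_pos: [0.5345, 0.0147, 0.0688]
ee_rot: [-3.142, 0.0, 3.041]
force: [-0.4, -0.4, -0.7]
width: 0.0356
gripper_force: 30.0
```

Call:
{"op": "move_arm", "data": {"increments": [{"dx": -0.003, "dy": 0, "dz": 0, "twist": 0, "jaw": -1}, {"dx": -0.003, "dy": 0, "dz": 0, "twist": 0, "jaw": -1}, {"dx": -0.003, "dy": 0, "dz": 0, "twist": 0, "jaw": -1}]}}

```text
t: 7.33
eef_pos: [0.5411, 0.0135, 0.0686]
ee_rot: [-3.141, -0.003, 3.041]
force: [-9.1, 3.4, 1.6]
width: 0.0357
gripper_force: 30.0
```

Call:
{"op": "move_arm", "data": {"increments": [{"dx": -0.003, "dy": 0, "dz": 0, "twist": 0, "jaw": -1}, {"dx": 0, "dy": 0, "dz": 0, "twist": 0, "jaw": -1}]}}

```text
t: 7.5
eef_pos: [0.5415, 0.0133, 0.0685]
ee_rot: [-3.14, -0.007, 3.041]
force: [-14.3, 6.6, 9.5]
width: 0.0359
gripper_force: 30.0
```

Run:
```python
from h import *
go([0.35,0.05,0.0692],np.pi-.1)
```

```text
t 7.5 pos [0.5415 0.0133 0.0685] rpy [-3.14  -0.007  3.041] F [-14.3   6.6   9.5] w 0.0359
twist -0.001 shift before twist [ 0.1943  0.0172 -0.0007] after twist [ 0.1943  0.0174 -0.0007]
```

The thick slip stops dead at the leg (14 N with the front at x≈33 mm), so it doesn't fit. Parking it on the clear counter to the left.

Call:
{"op": "move_arm", "data": {"increments": [{"dx": 0.01, "dy": 0, "dz": -0.001, "twist": 0, "jaw": -1}, {"dx": 0.037, "dy": 0, "dz": 0, "twist": 0, "jaw": -1}, {"dx": 0.037, "dy": 0, "dz": -0.01, "twist": 0, "jaw": -1}, {"dx": 0, "dy": 0.03, "dz": -0.01, "twist": 0, "jaw": -1}, {"dx": 0, "dy": 0.035, "dz": 0, "twist": 0, "jaw": -1}, {"dx": 0, "dy": 0.035, "dz": 0, "twist": 0, "jaw": -1}, {"dx": 0, "dy": 0.035, "dz": 0, "twist": 0, "jaw": -1}, {"dx": 0, "dy": 0, "dz": 0.01, "twist": 0, "jaw": -1}, {"dx": 0, "dy": 0, "dz": 0.01, "twist": 0, "jaw": -1}, {"dx": 0, "dy": 0, "dz": 0, "twist": 0, "jaw": 0.045}, {"dx": 0, "dy": 0, "dz": 0, "twist": 0, "jaw": 0.045}, {"dx": 0, "dy": 0, "dz": 0, "twist": 0, "jaw": 0.045}]}}

```text
t: 8.5
eef_pos: [0.4752, 0.1561, 0.0706]
ee_rot: [3.141, 0.0, 3.041]
force: [-0.5, -0.2, 0.7]
width: 0.0444
gripper_force: 0.0
```

Run:
```python
from h import *
c=np.array([0.492,-0.345]);ux=np.array([np.cos(.169),-np.sin(.169)])
g=c-.02*ux;print(g)
go([g[0],g[1],0.21],2.975)
```

```text
[ 0.47228493 -0.34163607]
t 8.5 pos [0.4752 0.1561 0.0706] rpy [3.141 0.    3.041] F [-0.5 -0.2  0.7] w 0.0444
twist 0.066 shift before twist [-0.047  -0.4956 -0.1394] after twist [-0.0797 -0.4914 -0.1394]
```

Call:
{"op": "move_arm", "data": {"increments": [{"dx": 0, "dy": 0, "dz": -0.035, "twist": 0, "jaw": 0.045}, {"dx": 0, "dy": 0, "dz": -0.035, "twist": 0, "jaw": 0.045}, {"dx": 0, "dy": 0, "dz": -0.035, "twist": 0, "jaw": 0.045}, {"dx": 0, "dy": 0, "dz": -0.035, "twist": 0.066, "jaw": 0.045}, {"dx": -0.006, "dy": -0.038, "dz": 0, "twist": 0, "jaw": 0.045}, {"dx": -0.006, "dy": -0.038, "dz": 0, "twist": 0, "jaw": 0.045}, {"dx": -0.006, "dy": -0.038, "dz": 0, "twist": 0, "jaw": 0.045}, {"dx": -0.006, "dy": -0.038, "dz": 0, "twist": 0, "jaw": 0.045}, {"dx": -0.006, "dy": -0.038, "dz": 0, "twist": 0, "jaw": 0.045}, {"dx": -0.006, "dy": -0.038, "dz": 0, "twist": 0, "jaw": 0.045}, {"dx": -0.006, "dy": -0.038, "dz": 0, "twist": 0, "jaw": 0.045}, {"dx": -0.006, "dy": -0.038, "dz": 0, "twist": 0, "jaw": 0.045}]}}

```text
t: 9.5
eef_pos: [0.4715, -0.1538, 0.2113]
ee_rot: [3.141, 0.002, 2.975]
force: [1.5, -0.2, 0.3]
width: 0.0452
gripper_force: 0.0
```

Call:
{"op": "move_arm", "data": {"increments": [{"dx": -0.006, "dy": -0.038, "dz": 0, "twist": 0, "jaw": 0.045}, {"dx": -0.006, "dy": -0.038, "dz": 0, "twist": 0, "jaw": 0.045}, {"dx": -0.006, "dy": -0.038, "dz": 0, "twist": 0, "jaw": 0.045}, {"dx": -0.006, "dy": -0.038, "dz": 0, "twist": 0, "jaw": 0.045}, {"dx": -0.006, "dy": -0.038, "dz": 0, "twist": 0, "jaw": 0.045}, {"dx": 0, "dy": 0, "dz": 0, "twist": 0, "jaw": 0.045}]}}

```text
t: 10.0
eef_pos: [0.4694, -0.3496, 0.2106]
ee_rot: [-3.14, 0.001, 2.971]
force: [0.9, -0.3, 1.0]
width: 0.0458
gripper_force: 0.0
```

Run:
```python
from h import *
arm.grab_frame("wrist")
for n,z in (("thin_slip",.038),("middle_slip",.042)): print(n,pin("wrist",n),rect("wrist",n,z))
go([0.4723,-0.342,0.0982],2.975)
```

```text
thin_slip [([0.503, -0.282, 0.029], 0.82)] [(0.85, [0.47600001096725464, -0.27399998903274536], 2.971, [0.125, 0.03700000047683716])]
middle_slip [([0.491, -0.345, 0.029], 0.85)] [(0.74, [0.47699999809265137, -0.33799999952316284], 2.97, [0.14900000393390656, 0.03700000047683716])]
t 10.25 pos [ 0.4699 -0.3432  0.2106] rpy [3.142 0.    2.976] F [0.3 0.7 0.1] w 0.0456
twist 0.001 shift before twist [-0.0021  0.0016  0.1124] after twist [-0.0021  0.0016  0.1124]
```

Call:
{"op": "move_arm", "data": {"increments": [{"dx": -0.001, "dy": 0.0025, "dz": 0.03, "twist": 0, "jaw": 0.045}, {"dx": 0, "dy": 0, "dz": 0.03, "twist": 0, "jaw": 0.045}, {"dx": 0, "dy": 0, "dz": 0.03, "twist": 0, "jaw": 0.045}, {"dx": 0, "dy": 0, "dz": 0.0225, "twist": 0, "jaw": 0.045}, {"dx": 0, "dy": 0, "dz": 0, "twist": 0, "jaw": 0.045}, {"dx": 0, "dy": 0, "dz": 0, "twist": 0, "jaw": -1}, {"dx": 0, "dy": 0, "dz": 0, "twist": 0, "jaw": -1}, {"dx": 0, "dy": 0, "dz": 0, "twist": 0, "jaw": -1}, {"dx": 0, "dy": 0, "dz": 0, "twist": 0, "jaw": -1}], "force": 30}}

```text
t: 11.0
eef_pos: [0.4724, -0.3415, 0.0994]
ee_rot: [-3.141, 0.003, 2.976]
force: [0.5, 0.2, 1.9]
width: 0.0358
gripper_force: 30.0
```

Run:
```python
from h import *
go([0.505,0.0177,0.11],np.pi-.1)
```

```text
t 11.0 pos [ 0.4724 -0.3415  0.0994] rpy [-3.141e+00  3.000e-03  2.976e+00] F [0.5 0.2 1.9] w 0.0358
twist -0.066 shift before twist [ 0.0271  0.3597 -0.0106] after twist [ 0.0035  0.3607 -0.0106]
```

Call:
{"op": "move_arm", "data": {"increments": [{"dx": 0, "dy": 0, "dz": -0.03, "twist": 0, "jaw": -1}, {"dx": 0, "dy": 0, "dz": -0.035, "twist": 0, "jaw": -1}, {"dx": 0, "dy": 0, "dz": -0.035, "twist": -0.033, "jaw": -1}, {"dx": 0.003, "dy": 0.03, "dz": 0, "twist": -0.033, "jaw": -1}, {"dx": 0, "dy": 0.037, "dz": 0, "twist": 0, "jaw": -1}, {"dx": 0, "dy": 0.037, "dz": 0, "twist": 0, "jaw": -1}, {"dx": 0, "dy": 0.037, "dz": 0, "twist": 0, "jaw": -1}, {"dx": 0, "dy": 0.037, "dz": 0, "twist": 0, "jaw": -1}, {"dx": 0, "dy": 0.037, "dz": 0, "twist": 0, "jaw": -1}, {"dx": 0, "dy": 0.037, "dz": 0, "twist": 0, "jaw": -1}, {"dx": 0, "dy": 0.037, "dz": 0, "twist": 0, "jaw": -1}, {"dx": 0, "dy": 0.037, "dz": 0, "twist": 0, "jaw": -1}]}}

```text
t: 12.0
eef_pos: [0.5022, -0.015, 0.199]
ee_rot: [3.141, 0.002, 3.041]
force: [0.5, 1.5, -0.4]
width: 0.036
gripper_force: 30.0
```

Call:
{"op": "move_arm", "data": {"increments": [{"dx": 0, "dy": 0.035, "dz": 0, "twist": 0, "jaw": -1}, {"dx": 0, "dy": 0, "dz": 0.03, "twist": 0, "jaw": -1}, {"dx": 0, "dy": 0, "dz": 0.03, "twist": 0, "jaw": -1}, {"dx": 0, "dy": 0, "dz": 0.03, "twist": 0, "jaw": -1}, {"dx": 0, "dy": 0, "dz": 0.02, "twist": 0, "jaw": -1}, {"dx": 0, "dy": 0, "dz": 0.012, "twist": 0, "jaw": -1}, {"dx": 0, "dy": 0, "dz": 0, "twist": 0, "jaw": -1}]}}

```text
t: 12.58
eef_pos: [0.505, 0.0178, 0.0743]
ee_rot: [-3.141, -0.002, 3.041]
force: [-0.8, 0.8, -0.4]
width: 0.0355
gripper_force: 30.0
```

Run:
```python
from h import *
go([0.617-.045,0.0065+.0045,0.0694],np.pi-.1)
```

```text
t 12.58 pos [0.505  0.0178 0.0743] rpy [-3.141e+00 -2.000e-03  3.041e+00] F [-0.8  0.8 -0.4] w 0.0355
twist -0.0 shift before twist [-0.0674 -0.      0.0049] after twist [-0.0674 -0.      0.0049]
```

Call:
{"op": "move_arm", "data": {"increments": [{"dx": 0, "dy": 0, "dz": 0.003, "twist": 0, "jaw": -1}, {"dx": 0, "dy": 0, "dz": 0.0015, "twist": 0, "jaw": -1}, {"dx": -0.009, "dy": 0, "dz": 0, "twist": 0, "jaw": -1}, {"dx": -0.009, "dy": 0, "dz": 0, "twist": 0, "jaw": -1}, {"dx": -0.009, "dy": 0, "dz": 0, "twist": 0, "jaw": -1}, {"dx": -0.005, "dy": 0, "dz": 0, "twist": 0, "jaw": -1}, {"dx": -0.003, "dy": 0, "dz": 0, "twist": 0, "jaw": -1}, {"dx": -0.003, "dy": 0, "dz": 0, "twist": 0, "jaw": -1}]}}

```text
t: 13.25
eef_pos: [0.5402, 0.0145, 0.0706]
ee_rot: [-3.141, -0.007, 3.04]
force: [-25.4, 20.3, 18.3]
width: 0.0358
gripper_force: 30.1
```

Call:
{"op": "move_arm", "data": {"increments": [{"dx": -0.003, "dy": 0, "dz": 0, "twist": 0, "jaw": -1}, {"dx": -0.003, "dy": 0, "dz": 0, "twist": 0, "jaw": -1}, {"dx": 0, "dy": 0, "dz": 0, "twist": 0, "jaw": -1}]}}

```text
t: 13.5
eef_pos: [0.5414, 0.0136, 0.0691]
ee_rot: [-3.139, -0.016, 3.039]
force: [-31.7, 20.2, 17.1]
width: 0.0355
gripper_force: 30.4
```

Call:
{"op": "move_arm", "data": {"increments": [{"dx": 0.01, "dy": 0, "dz": 0, "twist": 0, "jaw": -1}, {"dx": 0.02, "dy": 0, "dz": 0, "twist": 0, "jaw": -1}, {"dx": 0.01, "dy": 0, "dz": 0, "twist": 0, "jaw": -1}, {"dx": 0, "dy": 0, "dz": 0.0005, "twist": 0, "jaw": -1}, {"dx": 0, "dy": 0, "dz": 0, "twist": 0, "jaw": 0.045}, {"dx": 0, "dy": 0, "dz": 0, "twist": 0, "jaw": 0.045}, {"dx": 0, "dy": 0, "dz": 0, "twist": 0, "jaw": 0.045}]}}

```text
t: 14.08
eef_pos: [0.5108, 0.0177, 0.0708]
ee_rot: [3.141, 0.001, 3.041]
force: [-0.6, -0.9, -0.2]
width: 0.045
gripper_force: 0.0
```

Run:
```python
from h import *
s=arm.get_state();print(s["moment"])
for c in ("wrist","scene"):
    cv2.imwrite("pics/x_%s.png"%c,arm.grab_frame(c))
    for n in ("middle_slip","end_spot"):print(c,n,pin(c,n))
    print(rect(c,"middle_slip",.012), rect(c,"board",.095))
go([0.617-.115,0.0065+.0115,0.0685],np.pi-.1)
```

```text
[-0.0280588  -0.08130911 -0.00271763]
wrist middle_slip [([0.527, 0.015, 0.0], 0.65)]
wrist end_spot []
[(0.7, [0.48100000619888306, 0.019999999552965164], 3.056, [0.08399999886751175, 0.035999998450279236])] []
scene middle_slip [([0.53, 0.016, 0.003], 0.55)]
scene end_spot [([0.672, 0.001, 0.092], 0.78), ([0.493, 0.156, 0.001], 0.41)]
[(0.54, [0.5479999780654907, 0.01899999938905239], 3.091, [0.06599999964237213, 0.041999999433755875])] [(0.86, [0.7129999995231628, 0.1889999955892563], 1.474, [0.15800000727176666, 0.4860000014305115])]
t 14.58 pos [0.5098 0.0176 0.0707] rpy [-3.142  0.     3.041] F [ 0.4  0.4 -0. ] w 0.0459
twist -0.0 shift before twist [ 0.0078 -0.0003  0.0022] after twist [ 0.0078 -0.0003  0.0022]
```

View pics/x_wrist.png

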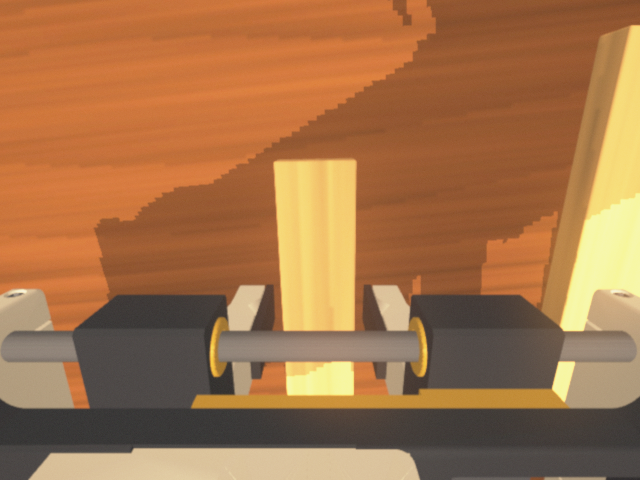

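The wrist view shows the middle slip lying straight between the fingers at px (316,280). It had been held about 1 mm off the counter, so that trial was unfair. I'll regrip it flat, further back, and try again gently.

Call:
{"op": "move_arm", "data": {"increments": [{"dx": 0.022, "dy": 0, "dz": 0, "twist": 0, "jaw": 0.045}, {"dx": 0.022, "dy": 0, "dz": 0, "twist": 0, "jaw": 0.045}, {"dx": 0, "dy": 0, "dz": 0.003, "twist": 0, "jaw": 0.045}, {"dx": 0, "dy": 0, "dz": 0, "twist": 0, "jaw": 0.045}, {"dx": 0, "dy": 0, "dz": 0, "twist": 0, "jaw": -1}, {"dx": 0, "dy": 0, "dz": 0, "twist": 0, "jaw": -1}, {"dx": 0, "dy": 0, "dz": 0, "twist": 0, "jaw": -1}, {"dx": 0, "dy": 0, "dz": 0, "twist": 0, "jaw": -1}], "force": 15}}

```text
t: 15.25
eef_pos: [0.4668, 0.0222, 0.0679]
ee_rot: [3.141, 0.001, 3.041]
force: [0.8, -0.0, 1.3]
width: 0.0356
gripper_force: 15.0
```

Call:
{"op": "move_arm", "data": {"increments": [{"dx": -0.008, "dy": 0, "dz": 0, "twist": 0, "jaw": -1}, {"dx": -0.008, "dy": 0, "dz": 0, "twist": 0, "jaw": -1}, {"dx": -0.008, "dy": 0, "dz": 0, "twist": 0, "jaw": -1}, {"dx": -0.003, "dy": 0, "dz": 0, "twist": 0, "jaw": -1}, {"dx": -0.003, "dy": 0, "dz": 0, "twist": 0, "jaw": -1}, {"dx": 0, "dy": 0, "dz": 0, "twist": 0, "jaw": -1}]}}

```text
t: 15.75
eef_pos: [0.495, 0.0184, 0.0677]
ee_rot: [-3.14, -0.003, 3.041]
force: [-6.2, -0.9, 10.7]
width: 0.0356
gripper_force: 15.0
```

Call:
{"op": "move_arm", "data": {"increments": [{"dx": -0.003, "dy": 0, "dz": 0, "twist": 0, "jaw": -1}, {"dx": -0.003, "dy": 0, "dz": 0, "twist": 0, "jaw": -1}, {"dx": 0, "dy": 0, "dz": 0, "twist": 0, "jaw": -1}]}}

```text
t: 16.0
eef_pos: [0.5011, 0.0178, 0.0677]
ee_rot: [-3.141, -0.002, 3.041]
force: [-5.2, -0.4, 10.8]
width: 0.0359
gripper_force: 15.0
```

Call:
{"op": "move_arm", "data": {"increments": [{"dx": 0, "dy": 0, "dz": -0.0004, "twist": 0, "jaw": -1}, {"dx": -0.003, "dy": 0, "dz": 0, "twist": 0, "jaw": -1}, {"dx": -0.003, "dy": 0, "dz": 0, "twist": 0, "jaw": -1}, {"dx": -0.003, "dy": 0, "dz": 0, "twist": 0, "jaw": -1}, {"dx": 0, "dy": 0, "dz": 0, "twist": 0, "jaw": -1}]}}

```text
t: 16.42
eef_pos: [0.5117, 0.0176, 0.068]
ee_rot: [3.141, 0.0, 3.041]
force: [0.3, 0.4, -0.7]
width: 0.0357
gripper_force: 15.0
```

Run:
```python
from h import *
arm.grab_frame("wrist");arm.grab_frame("scene")
for c in ("wrist","scene"): print(pin(c,"middle_slip"),rect(c,"middle_slip",.012))
print(pin("scene","end_spot"),rect("scene","board",.095))
go([0.617-.045,0.0065+.0045,0.068],np.pi-.1)
```

```text
[([0.574, 0.013, 0.001], 0.94)] [(0.88, [0.5009999871253967, 0.017999999225139618], 3.06, [0.04100000113248825, 0.035999998450279236])]
[([0.573, 0.013, -0.0], 0.79)] [(0.63, [0.6790000200271606, 0.14499999582767487], 1.469, [0.17000000178813934, 0.5329999923706055]), (0.52, [0.546999990940094, 0.017999999225139618], 3.074, [0.06300000101327896, 0.03999999910593033])]
[([0.669, -0.001, 0.095], 0.89)] [(0.63, [0.7139999866485596, 0.1889999955892563], 1.472, [0.15399999916553497, 0.48399999737739563])]
t 16.82 pos [0.5106 0.0175 0.0681] rpy [-3.142 -0.     3.041] F [ 0.1 -0.2 -0.3] w 0.036
twist -0.0 shift before twist [-0.0617 -0.0003  0.0001] after twist [-0.0617 -0.0003  0.0001]
```

The middle slip now slides past the leg freely: its front is at x≈46 mm with near-zero force. Pushing on in.

Call:
{"op": "move_arm", "data": {"increments": [{"dx": -0.008, "dy": 0, "dz": 0, "twist": 0, "jaw": -1}, {"dx": -0.008, "dy": 0, "dz": 0, "twist": 0, "jaw": -1}, {"dx": -0.008, "dy": 0, "dz": 0, "twist": 0, "jaw": -1}, {"dx": -0.008, "dy": 0, "dz": 0, "twist": 0, "jaw": -1}, {"dx": 0, "dy": 0, "dz": 0, "twist": 0, "jaw": -1}]}}

```text
t: 17.23
eef_pos: [0.5447, 0.0143, 0.068]
ee_rot: [3.141, 0.001, 3.041]
force: [0.6, 0.0, -0.5]
width: 0.0355
gripper_force: 15.0
```

Call:
{"op": "move_arm", "data": {"increments": [{"dx": -0.008, "dy": 0, "dz": 0, "twist": 0, "jaw": -1}, {"dx": -0.008, "dy": 0, "dz": 0, "twist": 0, "jaw": -1}, {"dx": -0.008, "dy": 0, "dz": 0, "twist": 0, "jaw": -1}, {"dx": -0.006, "dy": 0, "dz": 0, "twist": 0, "jaw": -1}, {"dx": 0, "dy": 0, "dz": 0, "twist": 0, "jaw": -1}]}}

```text
t: 17.65
eef_pos: [0.5739, 0.0113, 0.068]
ee_rot: [3.141, 0.001, 3.041]
force: [2.3, 0.3, -0.4]
width: 0.0357
gripper_force: 15.0
```

Call:
{"op": "move_arm", "data": {"increments": [{"dx": 0, "dy": 0, "dz": 0, "twist": 0, "jaw": 0.1}, {"dx": 0, "dy": 0, "dz": 0, "twist": 0, "jaw": 0.1}, {"dx": 0, "dy": 0, "dz": 0, "twist": 0, "jaw": 0.1}, {"dx": 0, "dy": 0, "dz": 0, "twist": 0, "jaw": 0.1}, {"dx": 0.02, "dy": 0, "dz": 0, "twist": 0, "jaw": 0.1}, {"dx": 0.03, "dy": 0, "dz": 0, "twist": 0, "jaw": 0.1}, {"dx": 0.03, "dy": 0, "dz": -0.02, "twist": 0, "jaw": 0.5}, {"dx": 0, "dy": 0, "dz": -0.04, "twist": 0, "jaw": 1}, {"dx": 0, "dy": 0, "dz": -0.04, "twist": 0, "jaw": 1}, {"dx": 0, "dy": 0, "dz": -0.04, "twist": 0, "jaw": 1}, {"dx": 0, "dy": 0, "dz": -0.04, "twist": 0, "jaw": 1}]}}

```text
t: 18.57
eef_pos: [0.4919, 0.0192, 0.2504]
ee_rot: [3.141, 0.0, 3.042]
force: [1.1, 0.7, 0.5]
width: 0.0763
gripper_force: 0.0
```

Run:
```python
from h import *
arm.grab_frame("wrist");arm.grab_frame("top");cv2.imwrite("pics/s5.png",arm.grab_frame("scene"))
for c in ("wrist","scene"): print(pin(c,"middle_slip"),rect(c,"middle_slip",.012))
for c in ("top","scene"): print(pin(c,"end_spot"),pin(c,"caddy"),fnd(c,"caddy"),pin(c,"thick_slip"))
go([0.479,0.315,0.25],np.pi-.1)
```

```text
[([0.638, 0.007, -0.003], 0.84)] [(0.92, [0.5799999833106995, 0.010999999940395355], 3.057, [0.07500000298023224, 0.03799999877810478])]
[] [(0.67, [0.5619999766349792, 0.017000000923871994], 1.477, [0.03200000151991844, 0.039000000804662704])]
[([0.668, 0.002, 0.092], 0.63)] [] [] [([0.188, -0.307, -0.003], 0.95)]
[([0.67, -0.002, 0.094], 0.83)] [([0.481, 0.312, 0.001], 0.66)] [([0.498, 0.324, 0.088], 0.92)] [([0.492, 0.157, -0.002], 0.84), ([0.533, 0.504, -0.0], 0.45)]
t 19.32 pos [0.4928 0.0193 0.2477] rpy [-3.141e+00 -1.000e-03  3.041e+00] F [-0.4 -0.6  0. ] w 0.0877
twist -0.0 shift before twist [ 0.0433  0.2929 -0.0023] after twist [ 0.0432  0.2929 -0.0023]
```

View pics/s5.png

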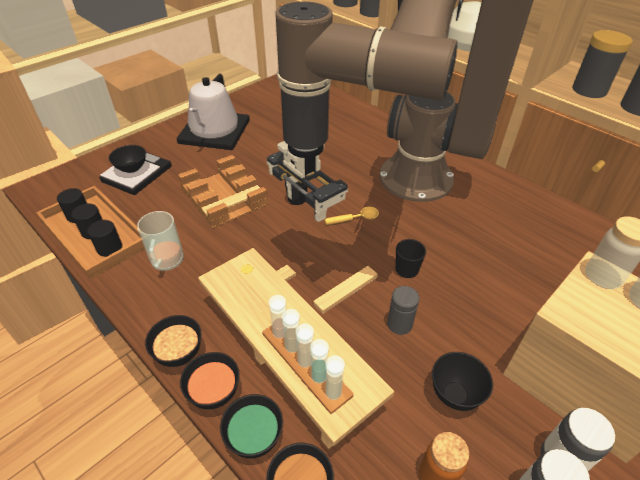

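The scene view shows the slip under the leg with its tail at px (287,273), the board level, the thick slip parked at (346,288) and the caddy untouched at (403,310). Going to the caddy.

Call:
{"op": "move_arm", "data": {"increments": [{"dx": 0.0055, "dy": 0.0365, "dz": 0, "twist": 0, "jaw": 1}, {"dx": 0.0055, "dy": 0.0365, "dz": 0, "twist": 0, "jaw": 1}, {"dx": 0.0055, "dy": 0.0365, "dz": 0, "twist": 0, "jaw": 1}, {"dx": 0.0055, "dy": 0.0365, "dz": 0, "twist": 0, "jaw": 1}, {"dx": 0.0055, "dy": 0.0365, "dz": 0, "twist": 0, "jaw": 1}, {"dx": 0.0055, "dy": 0.0365, "dz": 0, "twist": 0, "jaw": 1}, {"dx": 0.0055, "dy": 0.0365, "dz": 0, "twist": 0, "jaw": 1}, {"dx": 0.0055, "dy": 0.0365, "dz": 0, "twist": 0, "jaw": 1}, {"dx": 0, "dy": 0, "dz": 0, "twist": 0, "jaw": 1}, {"dx": 0, "dy": 0, "dz": 0, "twist": 0, "jaw": 1}]}}

```text
t: 20.15
eef_pos: [0.4778, 0.316, 0.2473]
ee_rot: [-3.141, -0.001, 3.044]
force: [0.5, -0.4, -0.5]
width: 0.0875
gripper_force: 0.0
```

Run:
```python
from h import *
cv2.imwrite("pics/w6.png",arm.grab_frame("wrist"));arm.grab_frame("scene")
for c in ("wrist","scene"): print(pin(c,"caddy"),fnd(c,"caddy"),rect(c,"caddy",.11))
go([0.480,0.314,0.132],np.pi-.1)
```

```text
[([0.481, 0.315, 0.0], 0.7)] [([0.472, 0.314, 0.113], 0.83)] [(0.96, [0.4699999988079071, 0.30799999833106995], 0.234, [0.057999998331069946, 0.07100000232458115])]
[] [([0.498, 0.324, 0.086], 0.63)] [(0.58, [0.5090000033378601, 0.3319999873638153], 0.513, [0.057999998331069946, 0.1289999932050705])]
t 20.55 pos [0.4785 0.3134 0.2484] rpy [3.141 0.    3.04 ] F [ 0.3 -0.6  0.3] w 0.0877
twist -0.001 shift before twist [-0.0015  0.0007  0.1164] after twist [-0.0015  0.0007  0.1164]
```

View pics/w6.png

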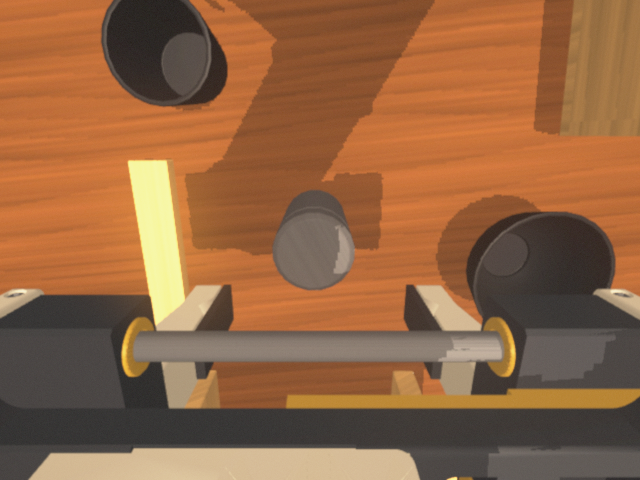

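The wrist view shows the caddy's top at px (313,249), centred between the fingers; the cup (160,50) and bowl (540,260) are clear. Descending to grip.

Call:
{"op": "move_arm", "data": {"increments": [{"dx": 0.002, "dy": -0.001, "dz": 0.03, "twist": 0, "jaw": 1}, {"dx": 0, "dy": 0, "dz": 0.03, "twist": 0, "jaw": 1}, {"dx": 0, "dy": 0, "dz": 0.03, "twist": 0, "jaw": 1}, {"dx": 0, "dy": 0, "dz": 0.026, "twist": 0, "jaw": 1}, {"dx": 0, "dy": 0, "dz": 0, "twist": 0, "jaw": 1}, {"dx": 0, "dy": 0, "dz": 0, "twist": 0, "jaw": -1}, {"dx": 0, "dy": 0, "dz": 0, "twist": 0, "jaw": -1}, {"dx": 0, "dy": 0, "dz": 0, "twist": 0, "jaw": -1}, {"dx": 0, "dy": 0, "dz": 0, "twist": 0, "jaw": -1}, {"dx": 0, "dy": 0, "dz": 0, "twist": 0, "jaw": -1}, {"dx": 0, "dy": 0, "dz": 0, "twist": 0, "jaw": -1}], "force": 40}}

```text
t: 21.47
eef_pos: [0.4765, 0.3132, 0.1335]
ee_rot: [3.141, 0.001, 3.042]
force: [-0.2, -3.6, 7.8]
width: 0.0593
gripper_force: 40.0
```

Run:
```python
from h import *
go([0.668-.12,0.001+.012,0.27],np.pi-.1)
```

```text
t 21.47 pos [0.4765 0.3132 0.1335] rpy [3.141e+00 1.000e-03 3.042e+00] F [-0.2 -3.6  7.8] w 0.0593
twist 0.0 shift before twist [-0.101  -0.2916 -0.1365] after twist [-0.1011 -0.2915 -0.1365]
```

Call:
{"op": "move_arm", "data": {"increments": [{"dx": 0, "dy": 0, "dz": -0.015, "twist": 0, "jaw": -1}, {"dx": 0, "dy": 0, "dz": -0.03, "twist": 0, "jaw": -1}, {"dx": 0, "dy": 0, "dz": -0.03, "twist": 0, "jaw": -1}, {"dx": 0, "dy": 0, "dz": -0.03, "twist": 0, "jaw": -1}, {"dx": 0, "dy": -0.015, "dz": -0.03, "twist": 0, "jaw": -1}, {"dx": 0, "dy": -0.03, "dz": 0, "twist": 0, "jaw": -1}, {"dx": 0, "dy": -0.035, "dz": 0, "twist": 0, "jaw": -1}, {"dx": 0, "dy": -0.035, "dz": 0, "twist": 0, "jaw": -1}, {"dx": 0, "dy": -0.035, "dz": 0, "twist": 0, "jaw": -1}, {"dx": 0, "dy": -0.035, "dz": 0, "twist": 0, "jaw": -1}, {"dx": 0, "dy": -0.035, "dz": 0, "twist": 0, "jaw": -1}, {"dx": 0, "dy": -0.035, "dz": 0, "twist": 0, "jaw": -1}]}}

```text
t: 22.47
eef_pos: [0.449, 0.058, 0.2663]
ee_rot: [3.141, -0.002, 3.041]
force: [1.8, -0.5, -7.6]
width: 0.0592
gripper_force: 40.0
```

Call:
{"op": "move_arm", "data": {"increments": [{"dx": -0.01, "dy": -0.025, "dz": 0, "twist": 0, "jaw": -1}, {"dx": -0.025, "dy": -0.01, "dz": 0, "twist": 0, "jaw": -1}, {"dx": -0.03, "dy": -0.002, "dz": 0, "twist": 0, "jaw": -1}, {"dx": -0.03, "dy": 0, "dz": 0, "twist": 0, "jaw": -1}, {"dx": -0.03, "dy": 0, "dz": 0, "twist": 0, "jaw": -1}, {"dx": -0.03, "dy": 0, "dz": 0, "twist": 0, "jaw": -1}, {"dx": -0.03, "dy": 0, "dz": 0, "twist": 0, "jaw": -1}, {"dx": -0.02, "dy": 0, "dz": 0, "twist": 0, "jaw": -1}, {"dx": 0, "dy": 0, "dz": 0, "twist": 0, "jaw": -1}]}}

```text
t: 23.22
eef_pos: [0.6536, 0.0021, 0.2646]
ee_rot: [-3.141, -0.002, 3.04]
force: [-0.3, 0.3, -7.6]
width: 0.059
gripper_force: 40.0
```

Run:
```python
from h import *
cv2.imwrite("pics/s7.png",arm.grab_frame("scene"))
print(pin("scene","caddy"),fnd("scene","caddy"),pin("scene","end_spot"))
go([0.668,0.001,0.2285],np.pi-.1)
```

```text
[([0.656, 0.002, 0.132], 0.79)] [([0.678, 0.023, 0.184], 0.85)] [([0.492, 0.158, -0.001], 0.71), ([0.673, -0.004, 0.094], 0.57)]
t 23.42 pos [0.6497 0.0024 0.2659] rpy [-3.141e+00 -3.000e-03  3.041e+00] F [-0.3 -0.  -7.7] w 0.0593
twist -0.001 shift before twist [-0.0183  0.0004  0.0374] after twist [-0.0183  0.0004  0.0374]
```

View pics/s7.png

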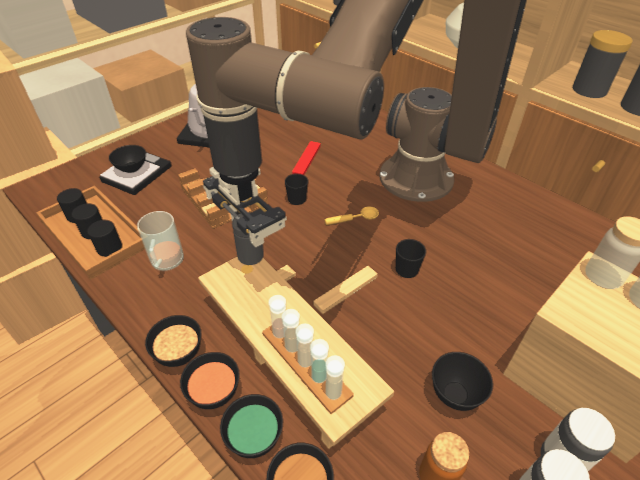

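The scene view shows the caddy held upright just over the board's end at px (250,245), the disc slightly beyond it; all bystanders are standing. Moving 15 mm on and lowering slowly.

Call:
{"op": "move_arm", "data": {"increments": [{"dx": -0.015, "dy": 0, "dz": 0, "twist": 0, "jaw": -1}, {"dx": 0, "dy": 0, "dz": 0.012, "twist": 0, "jaw": -1}, {"dx": 0, "dy": 0, "dz": 0.01, "twist": 0, "jaw": -1}, {"dx": 0, "dy": 0, "dz": 0.006, "twist": 0, "jaw": -1}, {"dx": 0, "dy": 0, "dz": 0.004, "twist": 0, "jaw": -1}, {"dx": 0, "dy": 0, "dz": 0.002, "twist": 0, "jaw": -1}, {"dx": 0, "dy": 0, "dz": 0, "twist": 0, "jaw": -1}]}}

```text
t: 24.0
eef_pos: [0.6654, 0.001, 0.2327]
ee_rot: [-3.141, -0.001, 3.042]
force: [0.1, -0.3, -7.6]
width: 0.0594
gripper_force: 40.0
```

Call:
{"op": "move_arm", "data": {"increments": [{"dx": 0, "dy": 0, "dz": 0.001, "twist": 0, "jaw": -1}, {"dx": 0, "dy": 0, "dz": 0.001, "twist": 0, "jaw": -1}, {"dx": 0, "dy": 0, "dz": 0, "twist": 0, "jaw": -1}]}}

```text
t: 24.25
eef_pos: [0.6659, 0.0009, 0.2313]
ee_rot: [3.141, 0.0, 3.041]
force: [-0.5, -0.1, -8.3]
width: 0.0596
gripper_force: 40.0
```

Call:
{"op": "move_arm", "data": {"increments": [{"dx": 0, "dy": 0, "dz": 0.001, "twist": 0, "jaw": -1}, {"dx": 0, "dy": 0, "dz": 0.001, "twist": 0, "jaw": -1}, {"dx": 0, "dy": 0, "dz": 0, "twist": 0, "jaw": -1}]}}

```text
t: 24.5
eef_pos: [0.6657, 0.0009, 0.2289]
ee_rot: [3.142, -0.0, 3.041]
force: [-0.3, -0.2, -7.7]
width: 0.0591
gripper_force: 40.0
```

Call:
{"op": "move_arm", "data": {"increments": [{"dx": 0, "dy": 0, "dz": 0.001, "twist": 0, "jaw": -1}, {"dx": 0, "dy": 0, "dz": 0, "twist": 0, "jaw": -1}]}}

```text
t: 24.67
eef_pos: [0.6659, 0.0008, 0.2282]
ee_rot: [-3.141, 0.0, 3.041]
force: [-0.7, -0.3, -5.4]
width: 0.0589
gripper_force: 40.0
```

Call:
{"op": "move_arm", "data": {"increments": [{"dx": 0, "dy": 0, "dz": 0.0007, "twist": 0, "jaw": -1}, {"dx": 0, "dy": 0, "dz": 0.0007, "twist": 0, "jaw": -1}, {"dx": 0, "dy": 0, "dz": 0, "twist": 0, "jaw": -1}]}}

```text
t: 24.92
eef_pos: [0.6661, 0.0007, 0.2278]
ee_rot: [-3.141, 0.001, 3.042]
force: [-2.1, -0.1, 1.7]
width: 0.0594
gripper_force: 40.0
```

Call:
{"op": "move_arm", "data": {"increments": [{"dx": 0, "dy": 0, "dz": 0.0005, "twist": 0, "jaw": -1}, {"dx": 0, "dy": 0, "dz": 0, "twist": 0, "jaw": -1}]}}

```text
t: 25.08
eef_pos: [0.6662, 0.0007, 0.2277]
ee_rot: [-3.141, 0.002, 3.042]
force: [-4.1, -1.2, 5.5]
width: 0.0593
gripper_force: 40.0
```

Fully supported. Releasing and rising straight up.

Call:
{"op": "move_arm", "data": {"increments": [{"dx": 0, "dy": 0, "dz": -0.0007, "twist": 0, "jaw": -1}, {"dx": 0, "dy": 0, "dz": 0, "twist": 0, "jaw": -1}, {"dx": 0, "dy": 0, "dz": 0, "twist": 0, "jaw": 1}, {"dx": 0, "dy": 0, "dz": 0, "twist": 0, "jaw": 1}, {"dx": 0, "dy": 0, "dz": 0, "twist": 0, "jaw": 1}, {"dx": 0, "dy": 0, "dz": 0, "twist": 0, "jaw": 1}, {"dx": 0, "dy": 0, "dz": 0, "twist": 0, "jaw": 1}, {"dx": 0, "dy": 0, "dz": -0.01, "twist": 0, "jaw": 1}, {"dx": 0, "dy": 0, "dz": -0.03, "twist": 0, "jaw": 1}, {"dx": 0, "dy": 0, "dz": -0.03, "twist": 0, "jaw": 1}, {"dx": 0, "dy": 0, "dz": -0.03, "twist": 0, "jaw": 1}, {"dx": 0.01, "dy": 0, "dz": -0.03, "twist": 0, "jaw": 1}]}}

```text
t: 26.08
eef_pos: [0.6566, 0.0017, 0.3586]
ee_rot: [-3.141, 0.0, 3.041]
force: [0.4, 0.6, -0.0]
width: 0.0879
gripper_force: 0.0
```

Call:
{"op": "move_arm", "data": {"increments": [{"dx": 0.035, "dy": 0, "dz": 0, "twist": 0, "jaw": 1}, {"dx": 0.035, "dy": 0, "dz": 0, "twist": 0, "jaw": 1}, {"dx": 0.035, "dy": 0, "dz": 0, "twist": 0, "jaw": 1}, {"dx": 0.035, "dy": 0, "dz": 0, "twist": 0, "jaw": 1}, {"dx": 0, "dy": 0, "dz": 0, "twist": 0, "jaw": 1}, {"dx": 0, "dy": 0, "dz": 0, "twist": 0, "jaw": 1}]}}

```text
t: 26.58
eef_pos: [0.5154, 0.0159, 0.3589]
ee_rot: [3.14, 0.003, 3.043]
force: [0.7, -0.1, 0.3]
width: 0.0874
gripper_force: 0.0
```

Run:
```python
from h import *
cv2.imwrite("pics/s8.png",arm.grab_frame("scene"));arm.grab_frame("wrist");arm.grab_frame("top")
for c in ("scene","wrist","top"): print(c,pin(c,"caddy"),pin(c,"middle_slip"),pin(c,"end_spot"))
print(rect("scene","board",.095))
```

```text
scene [([0.669, -0.002, 0.099], 0.94)] [] [([0.668, -0.002, 0.092], 0.92), ([0.532, 0.501, -0.001], 0.54)]
wrist [([0.669, 0.003, 0.097], 0.84)] [([0.634, 0.008, -0.0], 0.72)] []
top [([0.488, -0.346, 0.003], 0.51)] [] []
[(0.77, [0.7129999995231628, 0.1889999955892563], 1.473, [0.15600000321865082, 0.4830000102519989]), (0.34, [0.5289999842643738, -0.27799999713897705], 1.395, [0.1899999976158142, 0.2590000033378601])]
```

View pics/s8.png

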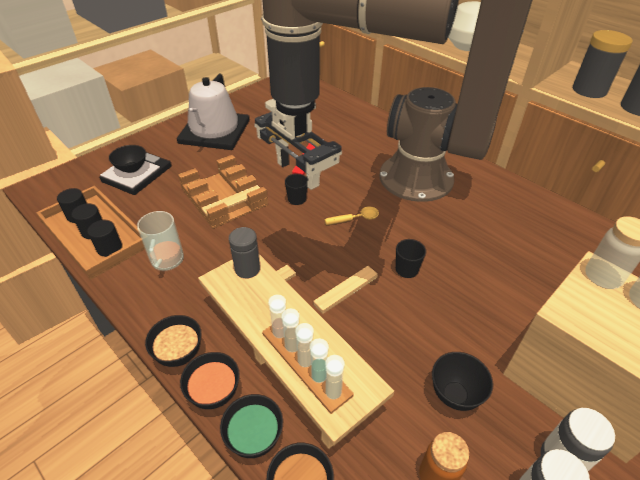

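The caddy stands upright on the disc at px (246,253), the board is level, the slip's tail shows at (287,273), and everything else is standing. Handing in.

```bash
python3 -c "
from station import arm
print(arm.job_done())"
```

```text
the job is handed in; nothing more can be done
None
```

I handed the job in at about 27 s: the thick slip jammed at the leg, so the middle slip is under it (centre about 18 mm behind the board's front edge), and the caddy stands on the brass disc with the board looking level and nothing knocked over; the hand-in returned no verdict.

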